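Snap the jar platter onto the packing scale

ROBOT

A 7-joint arm with a two-finger parallel gripper is mounted at the origin on the work surface. World frame = base frame: x ahead of the robot, y to its left, z up, the work surface at z = 0. Lengths are in m, angles in rad, forces in N, time in s.
With the tool pointing down it reaches from about 0.425 to 0.925 m from the base axis. Payload 6.8 kg.
Tool frame: the origin (TCP) lies at the very end of the fingers, on their centre line; the grasp point (between the pads) lies 19 mm behind it; z points along the fingers, y is the direction in which the jaws open and shut (so a half turn about z gives the same grasp; the last joint's range is limited). The gripper opens to 85 mm and grips with 20 to 120 N. Pads are 22 mm wide; open, the fingers measure 114 mm over their backs; the gripper's body (76 mm by 85 mm) begins 54 mm behind the grasp point. The pads swing forward as they close: fully open they stand 13 mm farther back than shut.
Start: joints at [1.227, 0.477, 0.022, 1.555, -0.011, 1.109, -0.083], TCP at [0.158, -0.656, 0.231] pointing down, gripper open.
Joint ranges: [-2.96, 2.96], [-0.34, 2.1], [-1.41, 1.46], [0.24, 2.44], [-1.37, 4.51], [0.17, 1.92], [-2.96, 2.96]. Speed limits (rad/s): [2.39, 2.39, 3.14, 3.14, 3.14, 3.14, 3.14].

INTERFACE

Orientations are given as a unit quaternion [w, x, y, z].
In Python, from station import r gives the robot as it stands.
- The arm moves only by the tool step_arm, never from a script. Its argument "targets" is a list of rows, each a list of 7 numbers: the shift along the tool's x, y, z in cm, then the turn, a rotation vector about the tool's x, y, z in degrees, then the closure, from 0 (fully open) to 1 (shut). In form: [[tx, ty, tz, ax, ay, az, grip], ...]. A call has 1 to 5 rows; each row shifts and turns the commanded pose from where the row before left it, along the tool's axes as they then stand; what a row does not reach is not made up. A row lasts 1/8 s, in which the tool goes at most 62.5 mm and 10.7 degrees, less where a joint would pass 70% of its speed; a pose out of reach is approached as far as the arm can. A call is refused whole if a number of a shift passes 6.25 or a number of a turn 10.7, either way. A call with a gripper value outside its range is refused whole. The fingers move at their own pace and stop on an object; "force" is the grip in N (left out, the last holds). Time passes only in rows, so rows that do not move let the fingers close. It gives the time, the measured TCP pose, the force and the opening at its end, in the units of the state.
- r.get_obs(): the state, without advancing time (a new reading comes with each control period).
- r.snapshot(name): name is "scene" or "top"; returns a dict with "img" (480x640x3 uint8, red, green, blue), "fov_y" (degrees; the focal length in pixels is half the picture's height over the tangent of half this angle, whatever the lens; pixels are square), "cx", "cy" (the principal point, pixels), "T" (4x4, takes a point from camera to world coordinates). Camera axes: x right, y down, z forward; pixel columns grow to the right and rows downward; lengths in m; the calibration is good to about 2 mm. A picture is of the moment at which its call begins. There is no depth.
- r.close_job(): hands the job in, once; it reports no verdict.
The state is a dict: "time": time; "joints": joint angles; "qvel": joint speeds; "joint_torque": joint torques, N m; "ee_pos": TCP position; "orientation": TCP orientation; "wrist_force": force on the tool from outside, world axes, zero at the start; "ft_torque": the same for the moment, N m; "width": opening from 0.0 (shut) to 1.0 (fully open).
Only numpy, scipy, OpenCV 4.12 (cv2) and the standard library are available. Lean on these libraries where they do the work, as an engineer would, in place of code of your own. Each camera call takes 0.05 s, during which the arm holds its last target.

TASK

Pick up the steel jar platter by its green nest, set it over the four snap standoffs on the filling scale so that every standoff comes up through a hole, then press it down gently and evenly, one corner after another, until all four have clicked and the platter sits flush on their shoulders. The carrier under it gives way some distance before it bears on the load cell, and the load cell is delicate: it cannot take the push for all four clicks at once, nor a hard shove or a drop. Keep the platter near level on the standoffs, leave the jar, the lids and the carton alone, and let go at the end.

Things in the scene. Friction and masses are not known exactly. Their poses are not given: they have to be found in the camera images.
- nest (a point): Centre of the platter's green square jar nest, half-way up: grasp here. Nest: open-topped, 50 x 50 mm outside, 24 mm tall, walls 5 mm, sides along the platter's x and y, fixed in the middle of the plate. This point is 16 mm above the plate's underside, 12 mm below the nest's rim. x along the plate's long side, z up. Half a turn makes no difference to the fit.
- hole0 (a point): Centre, at the plate's underside, of the hole at (+65, +45) mm from the nest. The platter is a loose flat steel plate 165 (x) x 125 (y) x 4 mm, 0.2 to 0.33 kg with its nest, lying on the bench, with four square 12 mm through holes at x = +-65, y = +-45 mm.
- hole1 (a point): Centre of the hole at (+65, -45) mm from the nest, at the plate's underside.
- hole2 (a point): Centre of the hole at (-65, +45) mm from the nest, at the plate's underside.
- hole3 (a point): Centre of the hole at (-65, -45) mm from the nest, at the plate's underside.
- seat (a point): Middle of the four standoffs, level with their black shoulders, where the plate's underside rests when home; moves with the carrier, 86 to 102 mm above the bench. Standoffs at x = +-65, y = +-45 mm from here; x along the carrier's long side, z up. Each: shoulder 20 mm across, white 9 mm post rising 21 mm above it, tapering to 3.6 mm over its last 5 mm, orange spring barbs on its +y and -y sides.
- scale: Fixed grey bench scale, 200 (x) x 160 x 56 mm, lower keypad at its -x side; origin under its middle. The aluminium carrier with the standoffs stands on it on a stiff-sliding stem at no set height: a push of about 5 N sinks it, for good, by 3 to 16 mm (how far is not known beforehand) until it bears on the load cell. Only then is there enough resistance for the snaps.
- jar: Bystander: closed amber glass jar with green cap, 66 mm across, 85 mm tall; origin at its foot.
- lids: Bystander: stack of three green lids, 68 mm across, 39 mm tall; origin at its foot.
- carton: Bystander: flat cardboard carton 100 x 130 x 50 mm; origin under its middle.
- cell (a joint): How far the load cell is pressed in, m: 0 unloaded, about 1 mm per 12 N; overloaded beyond 2.75 mm (33 N). Too noisy to weigh with. Snaps: a platter laid on rests on the barbs, underside about 9 mm above the shoulders. A push of some 8 to 20 N on the plate, some 20 mm from a post, forces that corner over its barbs; it gives way suddenly onto the shoulder. 23 N there seats any corner.
Not all that is in view belongs to the job. Of the things that look like the part that bears nest, take the one that is nearest to the robot's base at the start.

How it is judged:
By the outcome, as a careful person would: the job done as asked, in the order asked, and still so for the second after the job is handed in, with the robot touching nothing.
It also fails if it takes over 67 s, if anything falls off the work surface, if the arm or the gripper's body presses on something with over 40 N, if the wrist force passes 120 N, or if a joint passes its speed limit or range.

## Working session

There is one attempt and no reset: what is moved stays moved. The work goes in short steps, Python scripts to look and compute and a tool call to move; the robot and the scene stay as the last step left them, time stands still between calls to the robot, and variables do not carry over. Pictures are saved under pics/ and viewed, and the job is handed in when it is done.

Besides the shell and the picture viewer there is one more tool, called after "Emit:" as a command line: name --pt "numbers of a row" for each row, then --argument value for the rest. step_arm: Moves the arm, as the interface text tells. Its arguments: {"type":"object","properties":{"targets":{"type":"array","items":{"type":"array","items":{"type":"number"}}},"force":{"type":"number"}},"required":["targets"]}

```bash
mkdir -p pics; ls; python3 - <<'E'
from station import r
import cv2,numpy as np
o=r.get_obs();print(o)
for n in("scene","top"):
    s=r.snapshot(n);cv2.imwrite(f"pics/{n}0.png",s["img"][:,:,::-1]);print(n,s["fov_y"],s["cx"],s["cy"],np.round(s["T"],4).tolist())
E
```

```text
pics
{'time': 0.0, 'joints': array([ 1.22691128,  0.47784056,  0.02233266,  1.55647683, -0.01149359,
        1.10929065, -0.08310087]), 'qvel': array([-7.22850991e-04, -1.42040126e-04,  6.80115964e-04,  2.59467105e-03,
        3.85585760e-04, -2.93839047e-03,  1.57825597e-06]), 'joint_torque': array([ 5.30105881e-04, -5.96443534e+01,  1.60788048e+00, -2.81197912e+01,
        1.23657405e-02,  9.39902879e-03, -1.33995735e-05]), 'ee_pos': array([ 0.15752937, -0.65573774,  0.23028774]), 'orientation': array([-9.25818809e-04,  9.93056538e-01,  1.17634274e-01, -1.82441876e-04]), 'wrist_force': array([-0.48234059, -0.73467984, -0.54122183]), 'ft_torque': array([ 0.00143164,  0.00084053, -0.04036088]), 'width': 0.9988482972902393}
scene 52.435134250309915 301.45161933751376 236.28781708226708 [[0.4726, 0.6211, -0.6252, 1.2409], [0.8813, -0.3316, 0.3367, -0.2085], [0.0017, -0.7101, -0.7041, 0.8406], [0.0, 0.0, 0.0, 1.0]]
top 52.6143148774499 316.84687576651163 246.1328249677294 [[-0.003, -0.9816, 0.1908, 0.323], [-1.0, 0.004, 0.0053, 0.1658], [-0.006, -0.1908, -0.9816, 1.309], [0.0, 0.0, 0.0, 1.0]]
```

View pics/scene0.png

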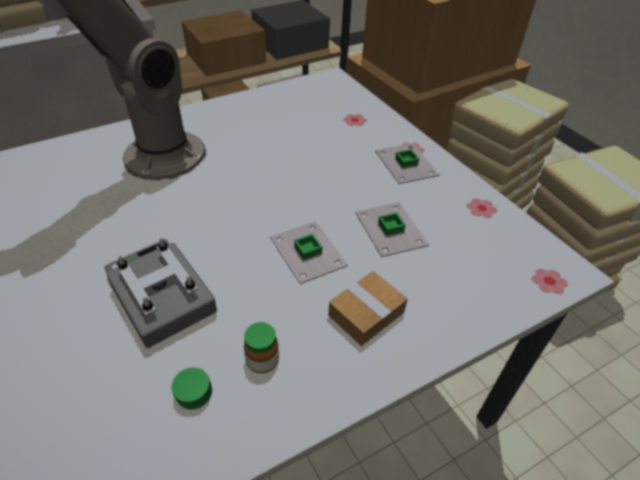

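View pics/top0.png

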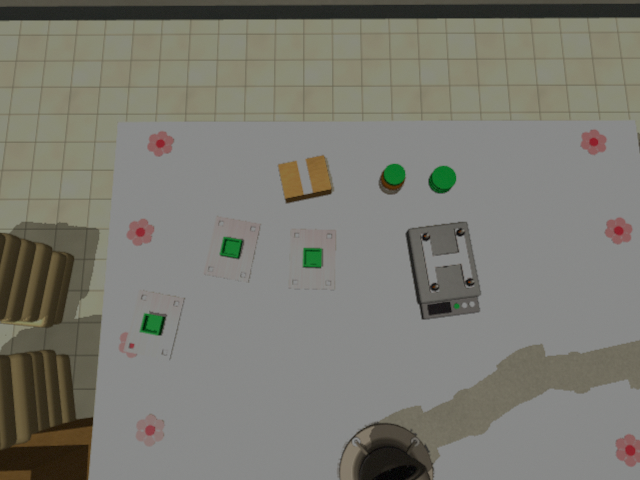

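Candidates for the platter in the top view are A (313,258), B (232,248) and C (153,324). The base is at about (385,470), so A looks nearest. I'll crop in close and measure all three.

```bash
cat > h.py <<'E'
import numpy as np,cv2
def cam(s):
    f=240/np.tan(np.radians(s["fov_y"])/2);return f,s["cx"],s["cy"],np.array(s["T"])
def ray(s,uv):
    f,cx,cy,T=cam(s);d=np.array([(uv[0]-cx)/f,(uv[1]-cy)/f,1.]);return T[:3,3],T[:3,:3]@d
def onz(s,uv,z):
    o,d=ray(s,uv);return o+d*(z-o[2])/d[2]
def proj(s,p):
    f,cx,cy,T=cam(s);q=T[:3,:3].T@(np.array(p)-T[:3,3]);return np.array([cx+f*q[0]/q[2],cy+f*q[1]/q[2]])
def tri(s1,u1,s2,u2):
    o1,d1=ray(s1,u1);o2,d2=ray(s2,u2)
    A=np.stack([d1,-d2],1);t=np.linalg.lstsq(A,o2-o1,rcond=None)[0]
    a=o1+d1*t[0];b=o2+d2*t[1];return (a+b)/2,np.linalg.norm(a-b)
def crop(img,u0,v0,w,h,k):
    return cv2.resize(img[v0:v0+h,u0:u0+w],None,fx=k,fy=k,interpolation=cv2.INTER_CUBIC)[:,:,::-1]
E
python3 - <<'E'
from station import r
from h import *
import pickle
S={n:r.snapshot(n) for n in("scene","top")};pickle.dump(S,open("s0.pkl","wb"))
t=S["top"]["img"];c=S["scene"]["img"]
cv2.imwrite("pics/plA.png",crop(t,190,200,160,110,5))
cv2.imwrite("pics/scT.png",crop(t,395,210,100,120,5))
cv2.imwrite("pics/scS.png",crop(c,95,225,130,125,4.8//1+0))
cv2.imwrite("pics/plS.png",crop(c,260,210,100,80,7))
for n in S:
    hsv=cv2.cvtColor(S[n]["img"],cv2.COLOR_RGB2HSV);m=cv2.inRange(hsv,(50,150,40),(75,255,255))
    k,l,st,ce=cv2.connectedComponentsWithStats(m)
    for i in range(1,k):
        if st[i,4]>60: p=onz(S[n],ce[i],.024);print(n,st[i],ce[i].round(1),p.round(4),np.hypot(*p[:2]).round(3))
E
```

```text
scene [397 151  20  15 220] [406.6 158.3] [0.3791 0.5941 0.024 ] 0.705
scene [380 215  24  19 325] [391.2 223.8] [0.5808 0.3959 0.024 ] 0.703
scene [296 236  24  22 360] [307.6 246.5] [0.5521 0.1786 0.024 ] 0.58
scene [247 341  26  10  78] [259.2 347.1] [ 0.7457 -0.0343  0.024 ] 0.746
scene [174 370  36  38 424] [188.6 391.2] [ 0.7693 -0.1846  0.024 ] 0.791
top [384 164  21  21 354] [393.9 174.2] [ 0.7751 -0.0417  0.024 ] 0.776
top [429 166  27  27 536] [442. 179.] [ 0.7605 -0.1741  0.024 ] 0.78
top [220 237  22  21 343] [230.9 247.3] [0.5706 0.4046 0.024 ] 0.7
top [304 248  17  19 308] [312.  257.4] [0.5419 0.186  0.024 ] 0.573
top [141 314  22  21 336] [151.9 323.9] [0.3669 0.6056 0.024 ] 0.708
```

```bash
python3 -c "
import cv2
for n in ['scT','scS','plA','plS']: print(n,cv2.imread(f'pics/{n}.png').shape)"
```

```text
scT (600, 500, 3)
scS (500, 520, 3)
plA (550, 800, 3)
plS (560, 700, 3)
```

View pics/plA.png

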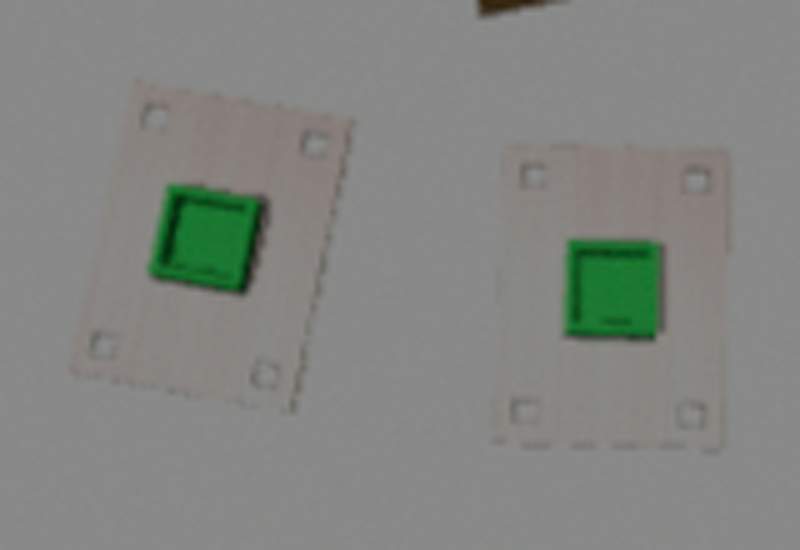

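View pics/scT.png

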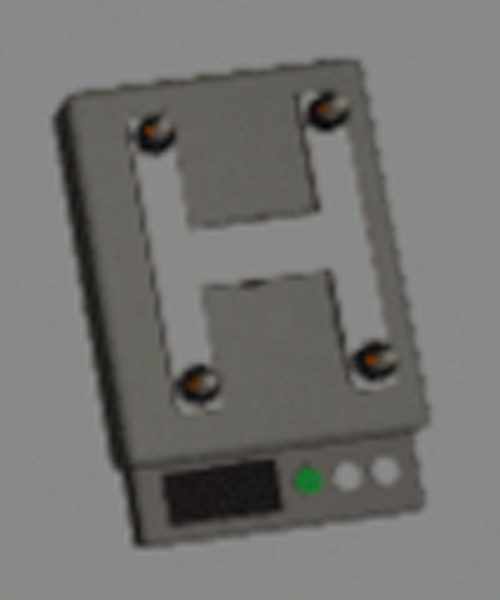

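View pics/scS.png

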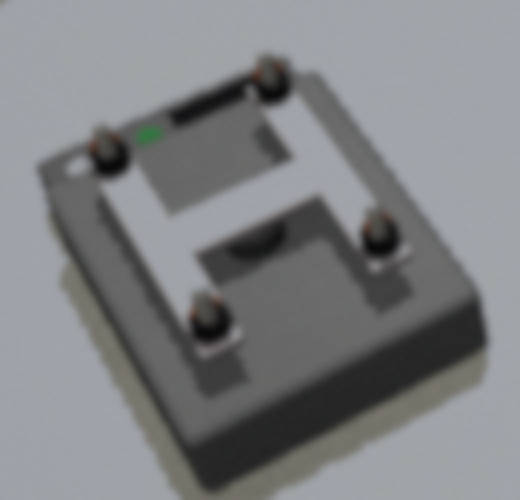

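View pics/plS.png

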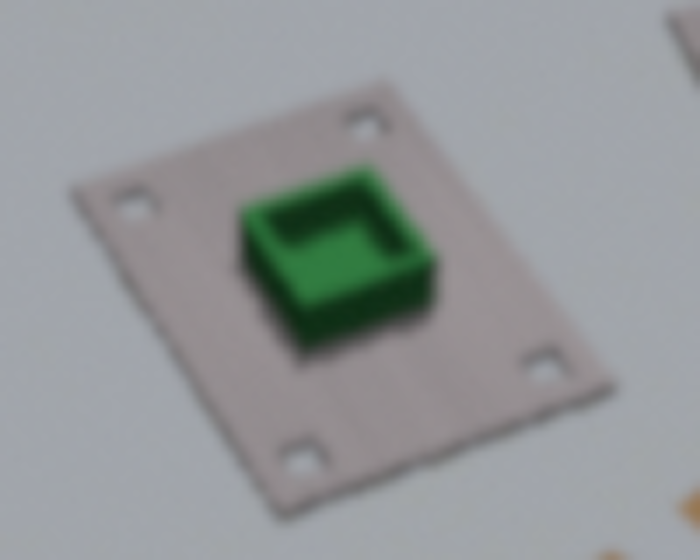

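```bash
python3 - <<'E'
from h import *
import pickle
S=pickle.load(open("s0.pkl","rb"));s,t=S["scene"],S["top"]
f=lambda U,k,o:((U[0]+.5)/k-.5+o[0],(U[1]+.5)/k-.5+o[1])
# order ++ +- -+ --
ht=[(533,176),(696,180),(525,411),(691,415)];hs=[(545,363),(303,457),(367,122),(135,203)]
st=[(157,133),(330,110),(200,384),(375,360)];ss=[(380,235),(210,318),(272,80),(108,155)]
def fit(P):
    P=np.array(P)[:,:2];c=P.mean(0);a=(P[0]+P[1]-P[2]-P[3])/2;b=(P[0]+P[2]-P[1]-P[3])/2
    return c.round(4),np.linalg.norm(a).round(4),np.linalg.norm(b).round(4),np.degrees([np.arctan2(a[1],a[0]),np.arctan2(-b[0],b[1])]).round(2)
print("top",fit([onz(t,f(u,5,(190,200)),.003) for u in ht]))
print("sc",fit([onz(s,f(u,7,(260,210)),.003) for u in hs]))
for a,b in zip(ht,hs): print([x.round(4) if hasattr(x,'round') else x for x in tri(t,f(a,5,(190,200)),s,f(b,7,(260,210)))])
P=[]
for a,b in zip(st,ss):
    p,e=tri(t,f(a,5,(395,210)),s,f(b,4,(95,225)));P.append(p);print(p.round(4),round(e,4))
print(fit(P),np.mean(P,0))
for z in(.085,.09,.095,.10,.105):print(z,fit([onz(t,f(u,5,(395,210)),z) for u in st]),fit([onz(s,f(u,4,(95,225)),z) for u in ss]))
E
```

```text
top (array([0.5426, 0.1866]), np.float64(0.13), np.float64(0.0898), array([-1.62, -1.64]))
sc (array([0.5439, 0.1833]), np.float64(0.1293), np.float64(0.0905), array([-1.72, -1.29]))
[array([0.6086, 0.2286, 0.0014]), np.float64(0.0026)]
[array([6.062e-01, 1.386e-01, 4.000e-04]), np.float64(0.0027)]
[array([0.4788, 0.2326, 0.0008]), np.float64(0.0017)]
[array([4.762e-01, 1.423e-01, 3.000e-04]), np.float64(0.0027)]
[ 0.5851 -0.1085  0.0879] 0.0007
[ 0.5967 -0.1976  0.0886] 0.0005
[ 0.4555 -0.1241  0.0891] 0.0012
[ 0.4674 -0.2142  0.0875] 0.0029
(array([ 0.5262, -0.1611]), np.float64(0.1304), np.float64(0.0903), array([7.1 , 7.45])) [ 0.52617175 -0.16109547  0.08827166]
0.085 (array([ 0.5269, -0.1613]), np.float64(0.1305), np.float64(0.0901), array([6.77, 7.53])) (array([ 0.5227, -0.1615]), np.float64(0.1315), np.float64(0.0911), array([7.34, 7.59]))
0.09 (array([ 0.526, -0.16 ]), np.float64(0.13), np.float64(0.0897), array([6.77, 7.53])) (array([ 0.5275, -0.1618]), np.float64(0.1306), np.float64(0.0905), array([7.34, 7.59]))
0.095 (array([ 0.5252, -0.1586]), np.float64(0.1295), np.float64(0.0893), array([6.77, 7.53])) (array([ 0.5322, -0.1621]), np.float64(0.1298), np.float64(0.0899), array([7.34, 7.59]))
0.1 (array([ 0.5244, -0.1573]), np.float64(0.1289), np.float64(0.089), array([6.77, 7.53])) (array([ 0.537 , -0.1624]), np.float64(0.1289), np.float64(0.0893), array([7.34, 7.59]))
0.105 (array([ 0.5235, -0.156 ]), np.float64(0.1284), np.float64(0.0886), array([6.77, 7.53])) (array([ 0.5417, -0.1627]), np.float64(0.128), np.float64(0.0887), array([7.34, 7.59]))
```

Platter A is at (0.543, 0.185) with yaw -1.65° and is the nearest at 0.57 m; B and C are at 0.70 m. The seat is at about (0.526, -0.161, 0.088) with yaw about 7.2°. Next I turn the tool and go to A.

```bash
cat > go.py <<'E'
import sys
from station import r
import numpy as np
from scipy.spatial.transform import Rotation as R
def rel(p,yaw=None,pr=True):
    o=r.get_obs();q=o["orientation"];M=R.from_quat([q[1],q[2],q[3],q[0]])
    d=M.inv().apply(np.array(p)-o["ee_pos"])*100
    s=f"t={o['time']:.2f} pos={o['ee_pos'].round(4)} F={o['wrist_force'].round(2)} w={o['width']:.3f} shift_cm={d.round(2)}"
    if yaw is not None:
        y=np.radians(yaw);T=R.from_matrix(np.array([[np.cos(y),np.sin(y),0],[np.sin(y),-np.cos(y),0],[0,0,-1]]))
        s+=f" turn={np.degrees((M.inv()*T).as_rotvec()).round(2)}"
    print(s)
if __name__=="__main__":
    a=[float(x) for x in sys.argv[1:]];rel(a[:3],a[3] if len(a)>3 else None)
E
echo
```

Emit:
step_arm --pt "6 0 0 0 0 7.5 0" --pt "6 0 0 0 0 7.6 0" --pt "5 -3 0 0 0 0 0" --force 40

```text
time: 0.57
ee_pos: [0.3287, -0.6074, 0.2308]
orientation: [0.0, 1.0, -0.015, 0.0]
wrist_force: [-0.2, -0.4, -0.4]
width: 1.0
```

```bash
python3 go.py .543 .185 .12 -1.65
```

```text
t=0.57 pos=[ 0.3287 -0.6074  0.2308] F=[-0.16 -0.4  -0.42] w=1.000 shift_cm=[ 19.09 -79.84  11.06] turn=[ 0.02 -0.01 -0.03]
```

Emit:
step_arm --pt "2 -5 0 0 0 0 0" --pt "2 -5.8 0 0 0 0 0" --pt "2 -5.8 0 0 0 0 0" --pt "2 -5.8 0 0 0 0 0" --pt "2 -5.8 0 0 0 0 0"

```text
time: 1.2
ee_pos: [0.4348, -0.3263, 0.2314]
orientation: [0.0, 1.0, -0.014, 0.0]
wrist_force: [1.7, -0.5, 0.4]
width: 1.001
```

Emit:
step_arm --pt "2 -5.8 0 0 0 0 0" --pt "2 -5.8 0 0 0 0 0" --pt "2 -5.8 0 0 0 0 0" --pt "2 -5.8 0 0 0 0 0" --pt "1 -5.8 0 0 0 0 0"

```text
time: 1.82
ee_pos: [0.5331, -0.0389, 0.2314]
orientation: [-0.0, 1.0, -0.014, 0.0]
wrist_force: [1.0, 0.3, 0.1]
width: 1.002
```

Emit:
step_arm --pt "0 -5.8 1 0 0 0 0" --pt "0 -5.8 2 0 0 0 0" --pt "0 -5.8 3 0 0 0 0" --pt "0 -3 4 0 0 0 0" --pt "0 0 0 0 0 0 0"

```text
time: 2.45
ee_pos: [0.5352, 0.1629, 0.1296]
orientation: [0.0, 1.0, -0.011, -0.003]
wrist_force: [-0.0, -0.3, -0.2]
width: 0.997
```

```bash
python3 go.py .543 .185 .06 -1.65
```

```text
t=2.45 pos=[0.5352 0.1629 0.1296] F=[-0.05 -0.32 -0.18] w=0.997 shift_cm=[ 0.77 -2.23  6.96] turn=[0.04 0.34 0.36]
```

Emit:
step_arm --pt "0.8 -2.2 3 0 0 0 0" --pt "0 0 3 0 0 0 0" --pt "0 0 0 0 0 0 0" --pt "0 0 0 0 0 0 0"

```text
time: 2.95
ee_pos: [0.5476, 0.1814, 0.074]
orientation: [-0.0, 1.0, -0.015, 0.001]
wrist_force: [0.0, -0.5, -0.1]
width: 1.004
```

```bash
python3 go.py .543 .185 .012 -1.65; python3 - <<'E'
from station import r
from h import *
a=r.snapshot("top")["img"];b=r.snapshot("scene")["img"]
A=crop(a,270,200,90,110,5);B=crop(b,260,170,100,130,5)
cv2.imwrite("pics/g1.png",np.hstack([cv2.resize(A,(400,490)),cv2.resize(B,(377,490))]))
E
```

```text
t=2.95 pos=[0.5476 0.1814 0.074 ] F=[ 0.03 -0.49 -0.07] w=1.004 shift_cm=[-0.48 -0.34  6.2 ] turn=[-0.   -0.1  -0.03]
```

View pics/g1.png

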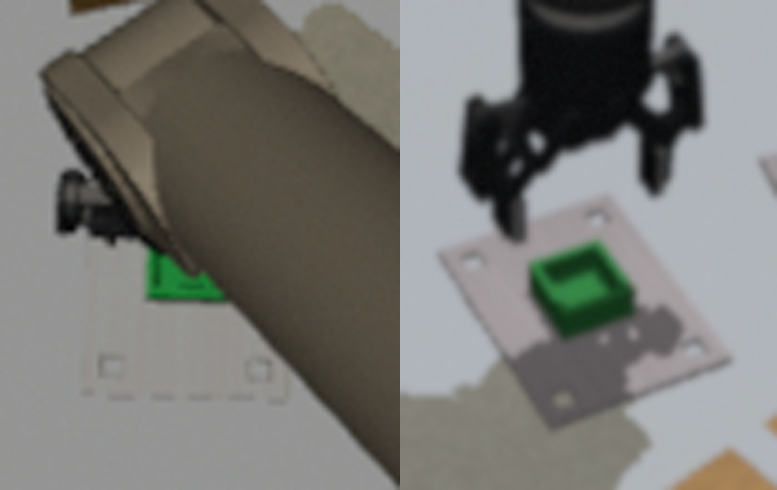

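The gripper is above nest A, with the fingers on either side of it across y. The arm hides half of the top view. I'll go down to it.

Emit:
step_arm --pt "-0.5 -0.3 2 0 0 0 0" --pt "0 0 2 0 0 0 0" --pt "0 0 1.6 0 0 0 0" --pt "0 0 0.6 0 0 0 0" --pt "0 0 0 0 0 0 0"

```text
time: 3.68
ee_pos: [0.5415, 0.1853, 0.0102]
orientation: [0.0, 1.0, -0.014, -0.0]
wrist_force: [-0.4, 0.3, 0.4]
width: 1.001
```

```bash
python3 go.py .543 .185 .006 -1.65
```

```text
t=3.67 pos=[0.5415 0.1853 0.0102] F=[-0.36  0.34  0.4 ] w=1.001 shift_cm=[0.15 0.02 0.42] turn=[0.02 0.04 0.05]
```

Emit:
step_arm --pt "0.1 0 0.3 0 0 0 0.3" --pt "0 0 0 0 0 0 0.6" --pt "0 0 0 0 0 0 1" --pt "0 0 0 0 0 0 1" --pt "0 0 0 0 0 0 1" --force 45

```text
time: 4.3
ee_pos: [0.543, 0.1855, 0.0081]
orientation: [-0.0, 1.0, -0.014, 0.0]
wrist_force: [-0.2, -0.1, 5.1]
width: 0.57
```

Emit:
step_arm --pt "0 0 0 0 0 0 1" --pt "0 0 0 0 0 0 1"

```text
time: 4.55
ee_pos: [0.5431, 0.1855, 0.0081]
orientation: [-0.0, 1.0, -0.014, 0.0]
wrist_force: [0.2, -0.3, 5.4]
width: 0.572
```

```bash
python3 go.py .543 .185 .006 -1.65; python3 - <<'E'
from station import r
from h import *
b=r.snapshot("scene")["img"]
cv2.imwrite("pics/g2.png",crop(b,250,170,110,110,5))
E
```

```text
t=4.55 pos=[0.5431 0.1855 0.0081] F=[ 0.18 -0.35  5.44] w=0.572 shift_cm=[-0.01  0.05  0.21] turn=[-0.02 -0.05  0.06]
```

View pics/g2.png

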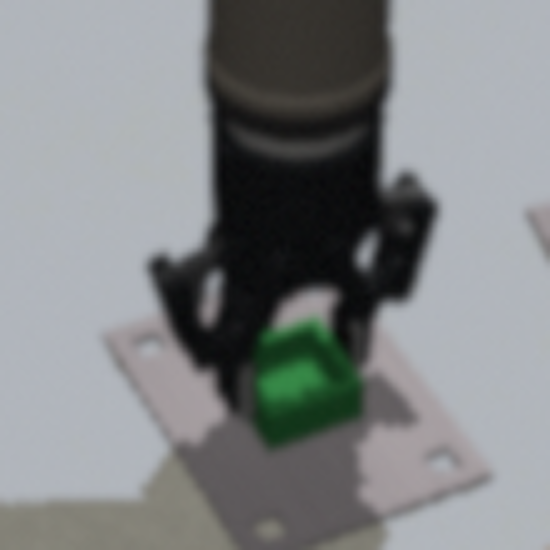

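Both fingers are on the nest at an opening of about 48 mm. I'll lift a little and check.

Emit:
step_arm --pt "0 0 -0.3 0 0 0 1" --pt "0 0 -0.7 0 0 0 1" --pt "0 0 -1.5 0 0 0 1" --pt "0 0 -2.5 0 0 0 1" --pt "0 0 0 0 0 0 1" --force 60

```text
time: 5.22
ee_pos: [0.5443, 0.1861, 0.0599]
orientation: [-0.001, 1.0, -0.014, 0.002]
wrist_force: [0.3, 0.6, -2.5]
width: 0.569
```

```bash
python3 go.py .526 -.161 .2 7.2; python3 - <<'E'
from station import r
from h import *
print(r.get_obs()["ft_torque"])
b=r.snapshot("scene")["img"]
cv2.imwrite("pics/g3.png",crop(b,250,150,110,110,5))
E
```

```text
t=5.22 pos=[0.5443 0.1861 0.0599] F=[ 0.35  0.62 -2.54] w=0.569 shift_cm=[ -0.8   34.72 -14.08] turn=[-0.09 -0.25 -8.8 ]
[ 0.02875422 -0.00418321 -0.01052654]
```

View pics/g3.png

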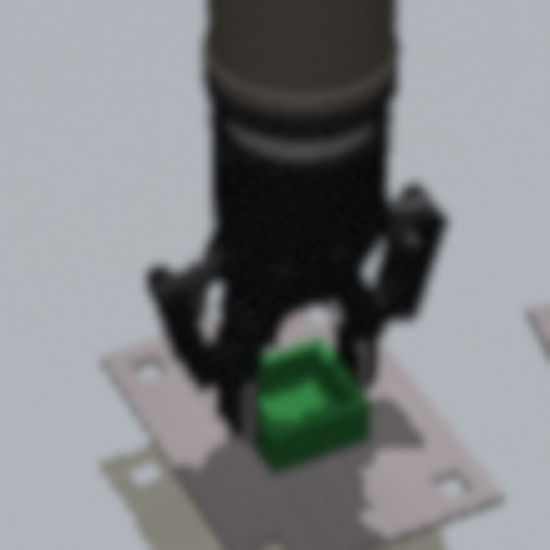

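Emit:
step_arm --pt "0 0 -3 0 0 0 1" --pt "0 1 -4 0 0 0 1" --pt "0 3 -3 0 0 0 1" --pt "0 4 -1 0 0 0 1" --pt "0 4 0 0 0 0 1"

```text
time: 5.9
ee_pos: [0.5393, 0.0643, 0.1678]
orientation: [0.0, 1.0, -0.014, 0.0]
wrist_force: [0.8, 0.3, -2.7]
width: 0.57
```

Emit:
step_arm --pt "0 4 0 0 0 0 1" --pt "0 4 0 0 0 0 1" --pt "0 4 0 0 0 0 1" --pt "0 4 0 0 0 0 1" --pt "0 3 0 0 0 -4.4 1"

```text
time: 6.52
ee_pos: [0.533, -0.1265, 0.1665]
orientation: [0.0, 1.0, 0.025, -0.001]
wrist_force: [-0.3, 1.0, -2.1]
width: 0.567
```

Emit:
step_arm --pt "0 2 0 0 0 -4.4 1" --pt "0 0 0 0 0 0 1" --pt "0 0 0 0 0 0 1"

```text
time: 6.9
ee_pos: [0.5347, -0.1432, 0.167]
orientation: [-0.001, 0.998, 0.063, -0.0]
wrist_force: [-0.4, -0.1, -2.1]
width: 0.571
```

```bash
python3 go.py .526 -.161 .16 7.2
```

```text
t=6.90 pos=[ 0.5347 -0.1432  0.167 ] F=[-0.44 -0.13 -2.07] w=0.571 shift_cm=[-1.08  1.66  0.7 ] turn=[-0.06  0.05 -0.01]
```

Emit:
step_arm --pt "-0.5 0.8 1 0 0 0 1" --pt "-0.6 0.9 1 0 0 0 1" --pt "0 0 0 0 0 0 1" --pt "0 0 0 0 0 0 1"

```text
time: 7.4
ee_pos: [0.5263, -0.1626, 0.1475]
orientation: [-0.0, 0.998, 0.063, 0.0]
wrist_force: [-0.3, -0.4, -2.7]
width: 0.568
```

```bash
python3 go.py .526 -.161 .16 7.2;python3 - <<'E'
from station import r
from h import *
import pickle
S={n:r.snapshot(n) for n in("scene","top")};pickle.dump(S,open("s1.pkl","wb"))
cv2.imwrite("pics/p1t.png",crop(S["top"]["img"],390,190,115,140,4))
cv2.imwrite("pics/p1s.png",crop(S["scene"]["img"],80,190,150,150,4))
E
```

```text
t=7.40 pos=[ 0.5263 -0.1626  0.1475] F=[-0.31 -0.38 -2.74] w=0.568 shift_cm=[-0.01 -0.16 -1.25] turn=[-0.01 -0.   -0.  ]
```

View pics/p1t.png

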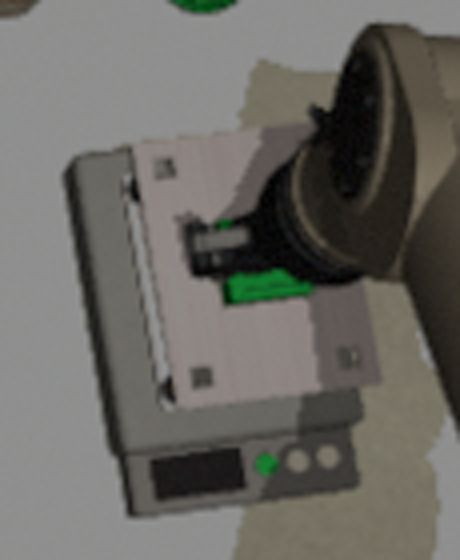

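View pics/p1s.png

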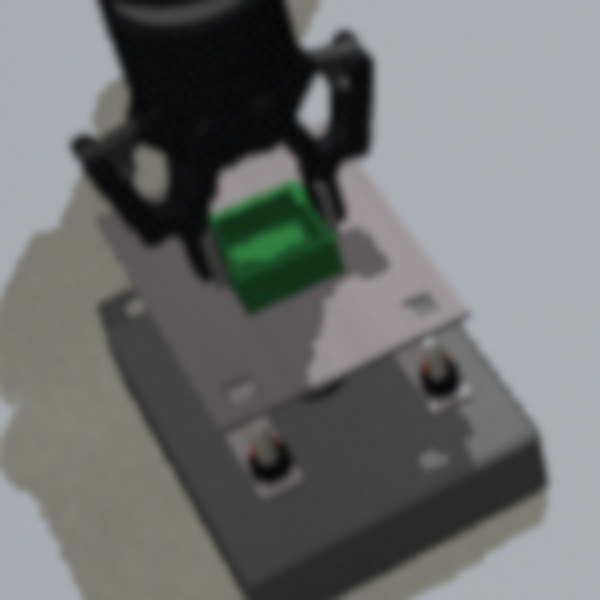

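```bash
python3 - <<'E'
from h import *
import pickle
S=pickle.load(open("s1.pkl","rb"));s,t=S["scene"],S["top"]
f=lambda U,k,o:((U[0]+.5)/k-.5+o[0],(U[1]+.5)/k-.5+o[1])
tcp=np.array([.5263,-.1626])
y=np.radians(7.2);X=np.array([np.cos(y),np.sin(y)]);Y=np.array([-X[1],X[0]])
for nm,c,U,o,a,b in[("t",t,(165,167),(390,190),65,45),("t",t,(202,377),(390,190),-65,45),("t",t,(349,357),(390,190),-65,-45),("s",s,(422,303),(80,190),65,45),("s",s,(241,390),(80,190),65,-45)]:
    p=onz(c,f(U,4,o),.143)[:2];ctr=p-(a*X+b*Y)/1000
    print(nm,a,b,p.round(4),"centre",ctr.round(4),"rel tcp plate-axes mm",(np.array([X@(ctr-tcp),Y@(ctr-tcp)])*1e3).round(1))
E
```

```text
t 65 45 [ 0.5854 -0.1083] centre [ 0.5266 -0.1611] rel tcp plate-axes mm [0.5 1.5]
t -65 45 [ 0.4559 -0.1243] centre [ 0.526  -0.1608] rel tcp plate-axes mm [-0.1  1.8]
t -65 -45 [ 0.4676 -0.2134] centre [ 0.5265 -0.1606] rel tcp plate-axes mm [0.4 1.9]
s 65 45 [ 0.5861 -0.109 ] centre [ 0.5273 -0.1618] rel tcp plate-axes mm [1.1 0.6]
s 65 -45 [ 0.5985 -0.1997] centre [ 0.5283 -0.1632] rel tcp plate-axes mm [ 1.9 -0.8]
```

Emit:
step_arm --pt "0 0 1 0 0 0 1" --pt "-0.05 0 1 0 0 0 1" --pt "0 0 0 0 0 0 1"

```text
time: 7.88
ee_pos: [0.5247, -0.1625, 0.1263]
orientation: [-0.0, 0.998, 0.063, -0.001]
wrist_force: [-0.4, 0.7, -1.8]
width: 0.57
```

```bash
python3 go.py .526 -.1625 .12 7.2;python3 - <<'E'
from station import r
from h import *
import pickle
S={n:r.snapshot(n) for n in("scene","top")};pickle.dump(S,open("s2.pkl","wb"))
cv2.imwrite("pics/p2t.png",crop(S["top"]["img"],400,210,90,100,6))
cv2.imwrite("pics/p2s.png",crop(S["scene"]["img"],90,230,130,100,6))
E
```

```text
t=7.88 pos=[ 0.5247 -0.1625  0.1263] F=[-0.38  0.72 -1.8 ] w=0.570 shift_cm=[0.13 0.01 0.63] turn=[-0.05  0.13  0.02]
```

View pics/p2t.png

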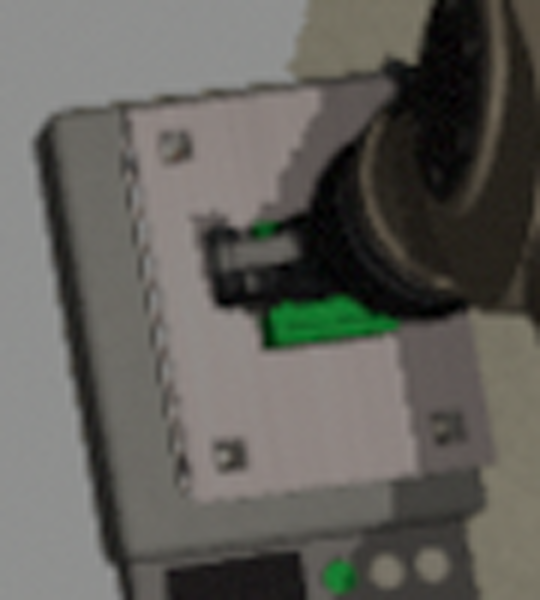

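View pics/p2s.png

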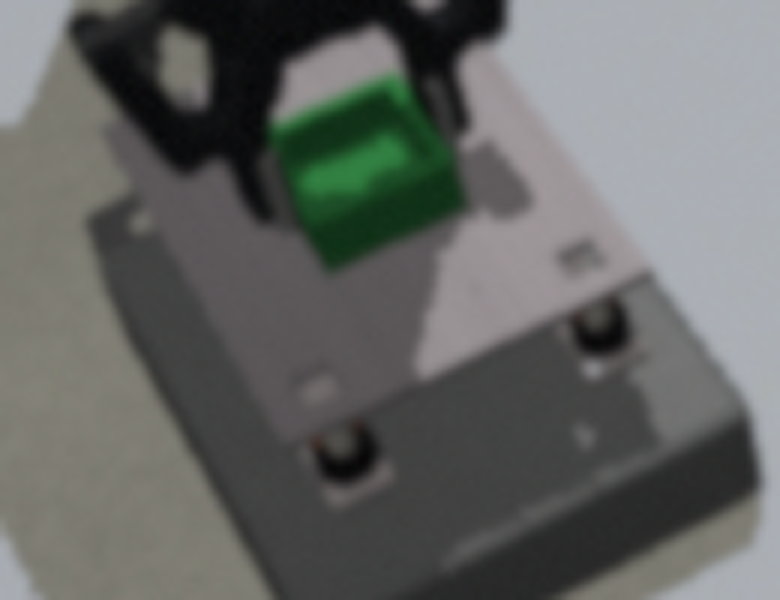

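```bash
python3 - <<'E'
from h import *
import pickle
S=pickle.load(open("s2.pkl","rb"));s,t=S["scene"],S["top"]
C=[(429,234),(438.5,285.5),(474,281)]
im=[cv2.resize(cv2.getRectSubPix(t["img"],(14,14),c),(252,252),interpolation=cv2.INTER_CUBIC) for c in C]
D=[(187,273),(142.5,294),]
im2=[cv2.resize(cv2.getRectSubPix(s["img"],(14,14),c),(252,252),interpolation=cv2.INTER_CUBIC) for c in D]+[np.zeros((252,252,3),np.uint8)]
o=np.vstack([np.hstack(im),np.hstack(im2)]).astype(float);o=np.clip(o*1.4,0,255)
cv2.imwrite("pics/z.png",o[:,:,::-1])
E
```

```text
[ WARN:0@0.082] global loadsave.cpp:1063 imwrite_ Unsupported depth image for selected encoder is fallbacked to CV_8U.
```

View pics/z.png

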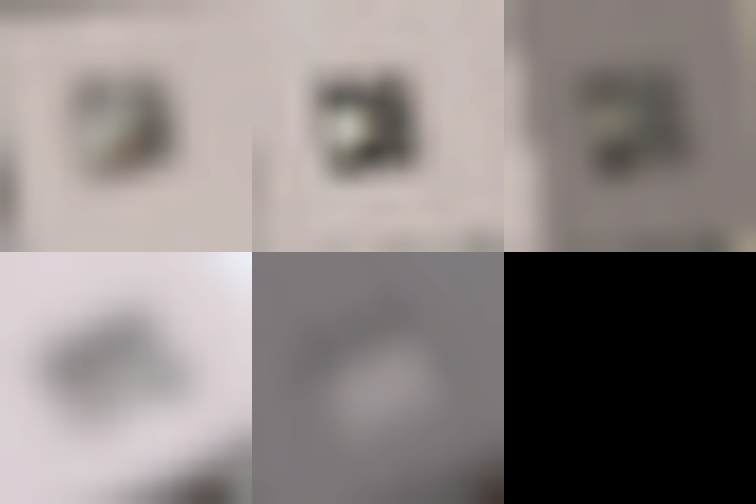

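In each hole seen by the top camera, the post tip shows about 2 mm off. That matches the 1.6 mm the tool drifted in -x. I'll correct and lower gently.

Emit:
step_arm --pt "0.14 0.04 0 0 0 0 1" --pt "0 0 0.3 0 0 0 1" --pt "0 0 0.2 0 0 0 1" --pt "0 0 0 0 0 0 1"

```text
time: 8.48
ee_pos: [0.527, -0.163, 0.1224]
orientation: [-0.0, 0.998, 0.063, -0.0]
wrist_force: [-0.0, -0.3, -1.6]
width: 0.57
```

```bash
python3 go.py .5265 -.163 .11 7.2;python3 - <<'E'
from station import r
from h import *
import pickle
S={n:r.snapshot(n) for n in("scene","top")};pickle.dump(S,open("s3.pkl","wb"))
t,s=S["top"],S["scene"]
C=[(429,235),(438.5,286),(474,281)]
im=[cv2.resize(cv2.getRectSubPix(t["img"],(14,14),c),(252,252),interpolation=cv2.INTER_CUBIC) for c in C]
D=[(187,275),(142.5,296)]
im2=[cv2.resize(cv2.getRectSubPix(s["img"],(14,14),c),(252,252),interpolation=cv2.INTER_CUBIC) for c in D]+[np.zeros((252,252,3),np.uint8)]
o=np.vstack([np.hstack(im),np.hstack(im2)]).astype(float);o=np.clip(o*1.4,0,255).astype(np.uint8)
cv2.imwrite("pics/z2.png",o[:,:,::-1])
E
```

```text
t=8.47 pos=[ 0.527  -0.163   0.1224] F=[-0.01 -0.28 -1.57] w=0.570 shift_cm=[-0.05 -0.    1.24] turn=[-0.01  0.02  0.01]
```

View pics/z2.png

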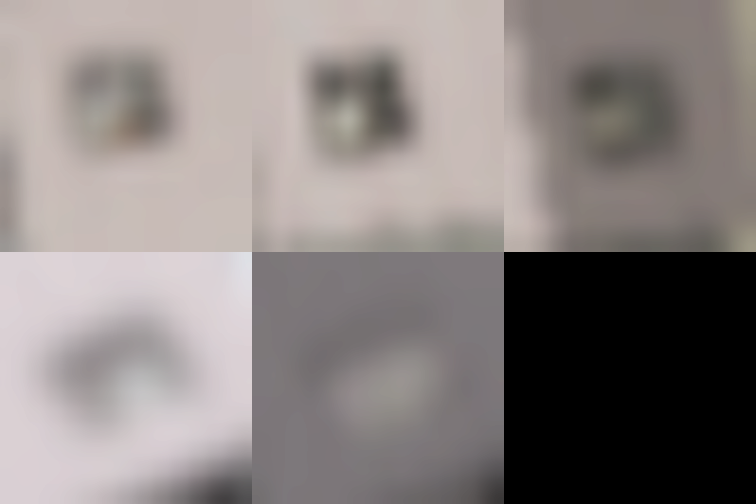

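The tips now sit where they should for an aligned plate, so I keep lowering.

Emit:
step_arm --pt "0 0 0.2 0 0 0 1" --pt "0 0 0.2 0 0 0 1" --pt "0 0 0.2 0 0 0 1" --pt "0 0 0.2 0 0 0 1"

```text
time: 9.07
ee_pos: [0.5271, -0.163, 0.1144]
orientation: [-0.0, 0.998, 0.063, -0.0]
wrist_force: [-0.0, 0.4, -2.0]
width: 0.569
```

```bash
python3 go.py .527 -.163 .105 7.2
```

```text
t=9.07 pos=[ 0.5271 -0.163   0.1144] F=[-0.05  0.43 -1.98] w=0.569 shift_cm=[-0.01 -0.    0.94] turn=[-0.    0.    0.01]
```

Emit:
step_arm --pt "0 0 0.15 0 0 0 1" --pt "0 0 0.15 0 0 0 1" --pt "0 0 0.1 0 0 0 1"

```text
time: 9.45
ee_pos: [0.5274, -0.1624, 0.1108]
orientation: [-0.0, 0.998, 0.063, 0.0]
wrist_force: [-0.2, 2.9, 1.5]
width: 0.57
```

Emit:
step_arm --pt "0 0 0.1 0 0 0 1" --pt "0 0 0.1 0 0 0 1"

```text
time: 9.7
ee_pos: [0.5277, -0.1621, 0.1091]
orientation: [-0.0, 0.998, 0.063, 0.0]
wrist_force: [-1.1, 5.6, 7.2]
width: 0.571
```

The posts push the plate towards +y (5.6 N), so I ease off and shift about 1 mm that way.

Emit:
step_arm --pt "0 -0.05 -0.1 0 0 0 1" --pt "-0.02 -0.08 -0.1 0 0 0 1" --pt "0 0 0 0 0 0 1"

```text
time: 10.07
ee_pos: [0.5265, -0.1621, 0.1104]
orientation: [0.0, 0.998, 0.063, -0.0]
wrist_force: [0.6, 2.4, -0.8]
width: 0.571
```

```bash
python3 - <<'E'
from station import r
from h import *
import pickle
S={n:r.snapshot(n) for n in("scene","top")};pickle.dump(S,open("s4.pkl","wb"))
cv2.imwrite("pics/p4t.png",crop(S["top"]["img"],400,210,90,100,6))
cv2.imwrite("pics/p4s.png",crop(S["scene"]["img"],90,230,130,100,6))
E
```

```text
(no output)
```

View pics/p4t.png

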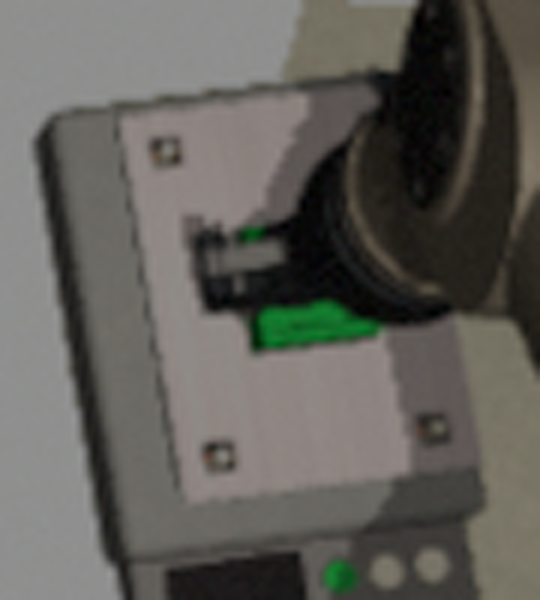

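View pics/p4s.png

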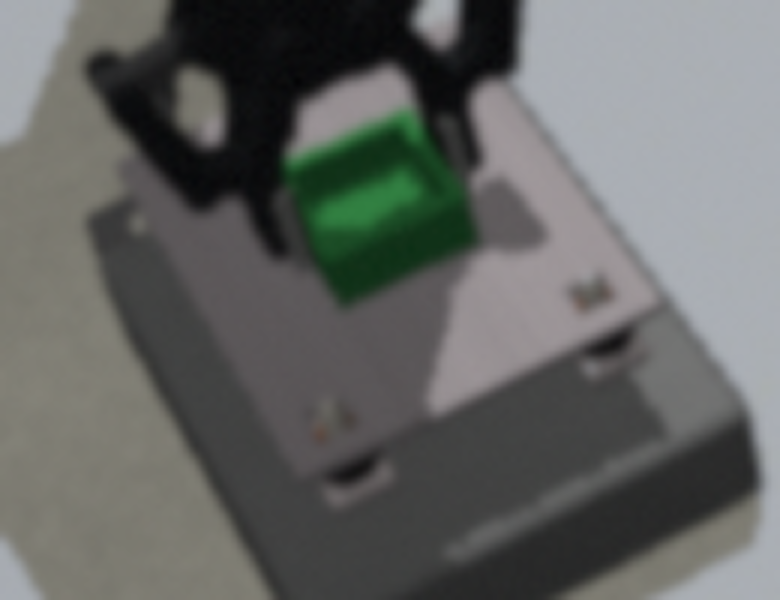

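All the standoffs in view have come up in their holes. I'll shift a bit more in +y and lower again.

Emit:
step_arm --pt "0 -0.1 0 0 0 0 1" --pt "0 0 0.1 0 0 0 1" --pt "0 0 0.1 0 0 0 1" --pt "0 0 0 0 0 0 1"

```text
time: 10.68
ee_pos: [0.5268, -0.1616, 0.109]
orientation: [0.001, 0.998, 0.063, 0.0]
wrist_force: [-0.9, -2.4, 3.8]
width: 0.573
```

```bash
python3 -c "
from station import r
o=r.get_obs();print(o['wrist_force'],o['ft_torque'],o['ee_pos'])"
```

```text
[-0.90792552 -2.3547832   3.78389653] [-0.47675096  0.23277965  0.24110915] [ 0.52675254 -0.16156426  0.10898352]
```

Emit:
step_arm --pt "0 0.04 -0.05 0 0 0 1" --pt "0 0 0 0 0 0 1" --pt "0 0 0 0 0 0 1" --force 20

```text
time: 11.05
ee_pos: [0.5268, -0.1615, 0.1091]
orientation: [0.0, 0.998, 0.063, 0.0]
wrist_force: [-0.4, -3.1, 3.1]
width: 0.571
```

Emit:
step_arm --pt "0 0 0 0 0 0 0.38" --pt "0 0 0 0 0 0 0.32" --pt "0 0 0 0 0 0 0.25" --pt "0 0 0 0 0 0 0.2" --pt "0 0 0 0 0 0 0.2"

```text
time: 11.68
ee_pos: [0.5267, -0.1611, 0.1091]
orientation: [-0.0, 0.998, 0.063, -0.0]
wrist_force: [-0.9, 0.5, -0.1]
width: 0.8
```

```bash
python3 -c "
from station import r
o=r.get_obs();print(o['wrist_force'],o['ft_torque'],o['ee_pos'])"; python3 - <<'E'
from station import r
from h import *
import pickle
S={n:r.snapshot(n) for n in("scene","top")};pickle.dump(S,open("s5.pkl","wb"))
cv2.imwrite("pics/p5s.png",crop(S["scene"]["img"],90,230,130,100,6))
E
```

```text
[-0.92119778  0.4601793  -0.06621517] [-0.02224918  0.03193029  0.04798362] [ 0.52670611 -0.16108627  0.10906249]
```

View pics/p5s.png

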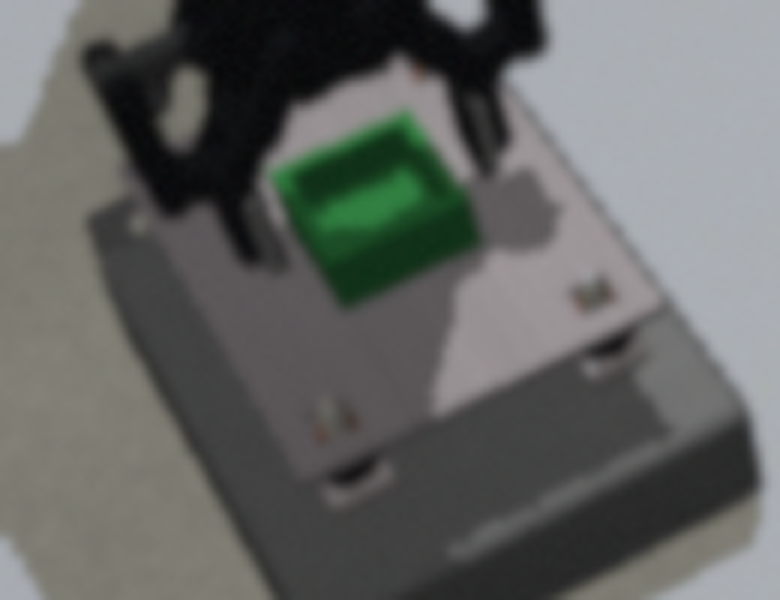

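The platter rests level on the barbs with its nest free. I'll rise, shut the fingers and go to corner 0, pressing 20 mm inboard of the post.

Emit:
step_arm --pt "0 0 -0.5 0 0 0 0.1" --pt "0 0 -1.5 0 0 0 0.1" --pt "0 0 -2 0 0 0 0.1" --pt "0 0 -1.5 0 0 0 0.5" --pt "0 0 0 0 0 0 1"

```text
time: 12.4
ee_pos: [0.5278, -0.1614, 0.1658]
orientation: [0.001, 0.998, 0.063, 0.002]
wrist_force: [1.1, 0.6, -0.2]
width: 0.487
```

```bash
python3 go.py .566 -.111 .14 7.2; python3 - <<'E'
from station import r
from h import *
import pickle
S={n:r.snapshot(n) for n in("scene","top")};pickle.dump(S,open("s6.pkl","wb"))
cv2.imwrite("pics/p6s.png",crop(S["scene"]["img"],80,200,150,130,5))
cv2.imwrite("pics/p6t.png",crop(S["top"]["img"],400,210,90,100,6))
E
```

```text
t=12.40 pos=[ 0.5278 -0.1614  0.1658] F=[ 1.09  0.62 -0.25] w=0.487 shift_cm=[ 4.42 -4.52  2.59] turn=[ 0.07 -0.17  0.  ]
```

View pics/p6s.png

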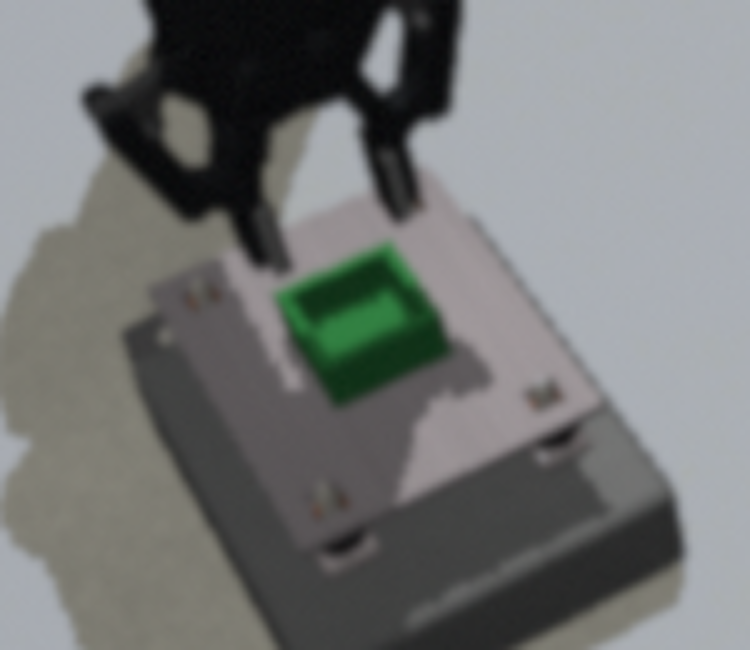

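View pics/p6t.png

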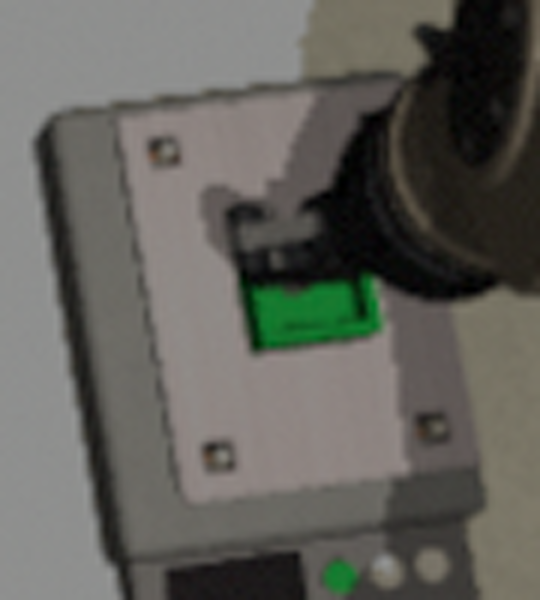

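All four posts show through their holes (scene crop: (202,295), (327,497), (545,393); top crop: (165,152), (218,457), (432,428)).

Emit:
step_arm --pt "2.2 -2.3 0 0 0 0 1" --pt "2.2 -2.2 0 0 0 0 1" --pt "0 0 1.5 0 0 0 1" --pt "0 0 1.5 0 0 0 1" --pt "0 0 0.5 0 0 0 1" --force 40

```text
time: 13.12
ee_pos: [0.5628, -0.112, 0.127]
orientation: [-0.0, 0.998, 0.062, -0.002]
wrist_force: [-0.3, -0.0, -1.0]
width: 0.0
```

```bash
python3 go.py .566 -.111 .12 7.2; python3 - <<'E'
from station import r
from h import *
S={n:r.snapshot(n) for n in("scene","top")}
cv2.imwrite("pics/p7s.png",crop(S["scene"]["img"],100,200,130,120,6))
E
```

```text
t=13.12 pos=[ 0.5628 -0.112   0.127 ] F=[-0.31 -0.04 -1.02] w=0.000 shift_cm=[ 0.33 -0.06  0.7 ] turn=[-0.02  0.22 -0.07]
```

View pics/p7s.png

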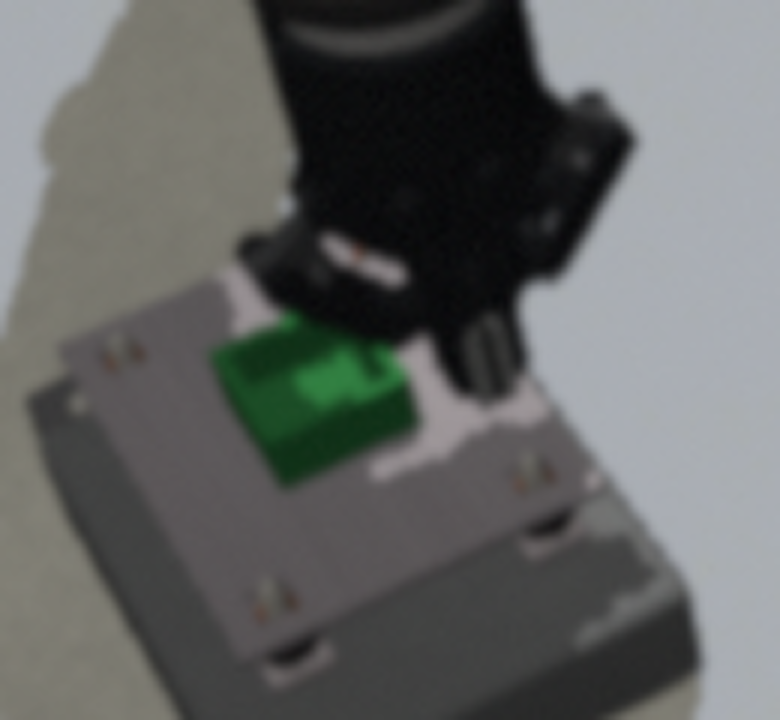

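Emit:
step_arm --pt "0.2 0 0.5 0 0 0 1" --pt "0 0 0.5 0 0 0 1" --pt "0 0 0.3 0 0 0 1" --pt "0 0 0 0 0 0 1"

```text
time: 13.72
ee_pos: [0.5666, -0.1107, 0.1159]
orientation: [-0.0, 0.998, 0.063, -0.0]
wrist_force: [0.4, -0.2, 0.1]
width: -0.002
```

Emit:
step_arm --pt "0 0 0.1 0 0 0 1" --pt "0 0 0.1 0 0 0 1" --pt "0 0 0.1 0 0 0 1" --pt "0 0 0.05 0 0 0 1"

```text
time: 14.22
ee_pos: [0.5667, -0.1107, 0.1125]
orientation: [-0.0, 0.998, 0.063, -0.0]
wrist_force: [-1.1, 0.9, 0.0]
width: -0.001
```

Emit:
step_arm --pt "0 0 0.1 0 0 0 1" --pt "0 0 0.1 0 0 0 1" --pt "0 0 0.1 0 0 0 1"

```text
time: 14.6
ee_pos: [0.5667, -0.1108, 0.1095]
orientation: [0.0, 0.998, 0.063, 0.0]
wrist_force: [0.2, 0.4, 0.2]
width: -0.003
```

Emit:
step_arm --pt "0 0 0.1 0 0 0 1" --pt "0 0 0.1 0 0 0 1" --pt "0 0 0.1 0 0 0 1"

```text
time: 14.98
ee_pos: [0.5667, -0.1107, 0.1065]
orientation: [0.0, 0.998, 0.063, -0.0]
wrist_force: [-0.0, -0.6, 0.0]
width: 0.003
```

Emit:
step_arm --pt "0 0 0.1 0 0 0 1" --pt "0 0 0.1 0 0 0 1"

```text
time: 15.22
ee_pos: [0.5668, -0.1107, 0.1047]
orientation: [0.0, 0.998, 0.063, 0.0]
wrist_force: [-1.9, -0.2, 3.5]
width: 0.001
```

Emit:
step_arm --pt "0 0 0.1 0 0 0 1" --pt "0 0 0.1 0 0 0 1"

```text
time: 15.48
ee_pos: [0.567, -0.1107, 0.1032]
orientation: [0.0, 0.998, 0.063, 0.0]
wrist_force: [-2.0, -0.1, 5.4]
width: 0.003
```

Contact at 0.105. The carrier should now sink at about 5 N.

Emit:
step_arm --pt "0 0 0.07 0 0 0 1" --pt "0 0 0.07 0 0 0 1"

```text
time: 15.72
ee_pos: [0.567, -0.1107, 0.1017]
orientation: [0.0, 0.998, 0.063, 0.0]
wrist_force: [-2.3, 0.3, 5.4]
width: -0.0
```

Emit:
step_arm --pt "0 0 0.07 0 0 0 1" --pt "0 0 0.07 0 0 0 1"

```text
time: 15.98
ee_pos: [0.567, -0.1107, 0.1003]
orientation: [0.0, 0.998, 0.063, 0.0]
wrist_force: [-1.3, 0.8, 5.7]
width: 0.001
```

Emit:
step_arm --pt "0 0 0.07 0 0 0 1" --pt "0 0 0.07 0 0 0 1"

```text
time: 16.23
ee_pos: [0.567, -0.1107, 0.099]
orientation: [0.0, 0.998, 0.063, 0.0]
wrist_force: [-1.4, -0.3, 6.0]
width: 0.002
```

Emit:
step_arm --pt "0 0 0.06 0 0 0 1" --pt "0 0 0.06 0 0 0 1"

```text
time: 16.48
ee_pos: [0.567, -0.1107, 0.0978]
orientation: [0.0, 0.998, 0.063, 0.0]
wrist_force: [-0.5, 0.1, 5.4]
width: -0.001
```

Emit:
step_arm --pt "0 0 0.06 0 0 0 1" --pt "0 0 0.06 0 0 0 1"

```text
time: 16.73
ee_pos: [0.5671, -0.1107, 0.0968]
orientation: [0.0, 0.998, 0.063, 0.0]
wrist_force: [-3.1, -0.4, 8.3]
width: 0.001
```

Emit:
step_arm --pt "0 0 0.06 0 0 0 1" --pt "0 0 0.06 0 0 0 1"

```text
time: 16.98
ee_pos: [0.5673, -0.1107, 0.0959]
orientation: [0.0, 0.998, 0.063, 0.001]
wrist_force: [-3.1, 1.3, 9.6]
width: 0.003
```

Emit:
step_arm --pt "0 0 0.05 0 0 0 1"

```text
time: 17.1
ee_pos: [0.5674, -0.1106, 0.0955]
orientation: [0.0, 0.998, 0.063, 0.001]
wrist_force: [-2.4, 1.4, 11.6]
width: 0.001
```

Emit:
step_arm --pt "0 0 0.05 0 0 0 1"

```text
time: 17.23
ee_pos: [0.5675, -0.1106, 0.0951]
orientation: [0.0, 0.998, 0.063, 0.001]
wrist_force: [-2.5, 0.5, 8.4]
width: 0.003
```

Emit:
step_arm --pt "0 0 0.05 0 0 0 1"

```text
time: 17.35
ee_pos: [0.567, -0.1107, 0.0936]
orientation: [0.0, 0.998, 0.063, 0.0]
wrist_force: [-0.5, 0.7, -0.6]
width: 0.001
```

Corner 0 clicked: the force fell from 11.6 N to 0. Now corner 1.

Emit:
step_arm --pt "0 0 -1 0 0 0 1" --pt "0 1 -1.3 0 0 0 1" --pt "0 4 0 0 0 0 1" --pt "0 4 0 0 0 0 1" --pt "0 0 0 0 0 0 1"

```text
time: 17.98
ee_pos: [0.5778, -0.2058, 0.1172]
orientation: [0.001, 0.998, 0.059, 0.0]
wrist_force: [-0.4, 0.2, -0.4]
width: 0.001
```

```bash
python3 go.py .5775 -.2003 .1 7.2; python3 - <<'E'
from station import r
from h import *
S={n:r.snapshot(n) for n in("scene","top")}
a=crop(S["scene"]["img"],100,210,120,120,6);a=cv2.resize(a,(400,400));b=cv2.resize(crop(S["top"]["img"],400,210,90,90,6),(400,400))
cv2.imwrite("pics/p8.png",np.hstack([a,b]))
E
```

```text
t=17.98 pos=[ 0.5778 -0.2058  0.1172] F=[-0.43  0.23 -0.37] w=0.001 shift_cm=[ 0.04 -0.55  1.71] turn=[ 0.17 -0.03 -0.39]
```

View pics/p8.png

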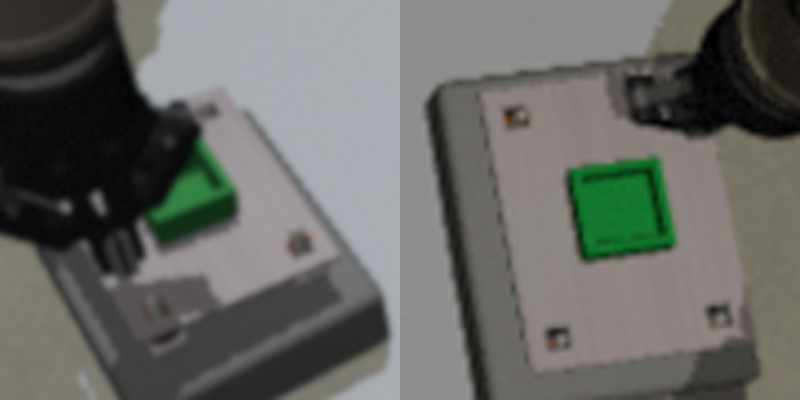

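Emit:
step_arm --pt "0 0 0.5 0 0 0 1" --pt "0 0 0.3 0 0 0 1" --pt "0 0 0.3 0 0 0 1"

```text
time: 18.45
ee_pos: [0.578, -0.1993, 0.105]
orientation: [-0.0, 0.998, 0.063, -0.0]
wrist_force: [0.8, -0.8, -0.2]
width: 0.0
```

Emit:
step_arm --pt "0 0 0.15 0 0 0 1" --pt "0 0 0.1 0 0 0 1" --pt "0 0 0.1 0 0 0 1"

```text
time: 18.82
ee_pos: [0.5781, -0.2001, 0.1018]
orientation: [0.0, 0.998, 0.063, 0.0]
wrist_force: [0.2, 0.3, -0.5]
width: -0.001
```

Emit:
step_arm --pt "0 0 0.1 0 0 0 1" --pt "0 0 0.1 0 0 0 1" --pt "0 0 0.1 0 0 0 1"

```text
time: 19.2
ee_pos: [0.5782, -0.2001, 0.0991]
orientation: [0.0, 0.998, 0.063, 0.0]
wrist_force: [-0.3, -0.4, 3.8]
width: -0.003
```

Emit:
step_arm --pt "0 0 0.08 0 0 0 1" --pt "0 0 0.08 0 0 0 1"

```text
time: 19.45
ee_pos: [0.5783, -0.2002, 0.0978]
orientation: [0.0, 0.998, 0.063, 0.0]
wrist_force: [-0.6, -1.0, 6.6]
width: 0.003
```

Emit:
step_arm --pt "0 0 0.07 0 0 0 1" --pt "0 0 0.07 0 0 0 1"

```text
time: 19.7
ee_pos: [0.5782, -0.2002, 0.0962]
orientation: [0.0, 0.998, 0.063, 0.0]
wrist_force: [-0.1, -0.6, 0.4]
width: -0.002
```

Emit:
step_arm --pt "0 0 0.07 0 0 0 1" --pt "0 0 0.07 0 0 0 1"

```text
time: 19.95
ee_pos: [0.5778, -0.2, 0.0941]
orientation: [-0.0, 0.998, 0.063, -0.0]
wrist_force: [0.2, 0.7, 0.9]
width: -0.004
```

```bash
python3 - <<'E'
from station import r
from h import *
S={n:r.snapshot(n) for n in("scene","top")}
a=crop(S["scene"]["img"],100,210,120,120,6);a=cv2.resize(a,(400,400));b=cv2.resize(crop(S["top"]["img"],400,210,90,90,6),(400,400))
cv2.imwrite("pics/p9.png",np.hstack([a,b]))
E
```

```text
(no output)
```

View pics/p9.png

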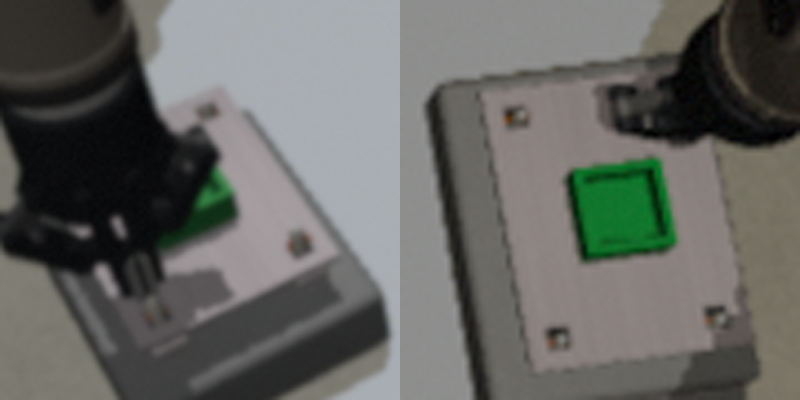

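Emit:
step_arm --pt "0 0 0.1 0 0 0 1" --pt "0 0 0.1 0 0 0 1" --pt "0 0 0.1 0 0 0 1"

```text
time: 20.42
ee_pos: [0.5782, -0.2001, 0.0915]
orientation: [0.0, 0.998, 0.063, 0.0]
wrist_force: [-1.1, 0.3, 4.9]
width: 0.001
```

Emit:
step_arm --pt "0 0 0.1 0 0 0 1" --pt "0 0 0.1 0 0 0 1"

```text
time: 20.68
ee_pos: [0.5783, -0.2001, 0.0904]
orientation: [0.0, 0.998, 0.063, 0.0]
wrist_force: [-3.3, 0.4, 11.6]
width: -0.001
```

Emit:
step_arm --pt "0 0 -1 0 0 0 1" --pt "0 0 -2 0 0 0 1" --pt "-3 0 0 0 0 0 1" --pt "-3 0 0 0 0 0 1" --pt "-3 0 0 0 0 0 1"

```text
time: 21.3
ee_pos: [0.4882, -0.2115, 0.1205]
orientation: [0.0, 0.998, 0.063, 0.001]
wrist_force: [0.1, 0.2, 1.2]
width: 0.003
```

```bash
python3 go.py .488 -.2114 .1 7.2; python3 - <<'E'
from station import r
from h import *
import pickle
S={n:r.snapshot(n) for n in("scene","top")};pickle.dump(S,open("s9.pkl","wb"))
cv2.imwrite("pics/p10.png",crop(S["scene"]["img"],105,235,105,80,7))
E
```

```text
t=21.30 pos=[ 0.4882 -0.2115  0.1205] F=[0.1  0.25 1.15] w=0.003 shift_cm=[-0.02 -0.02  2.05] turn=[ 0.04 -0.06  0.01]
```

View pics/p10.png

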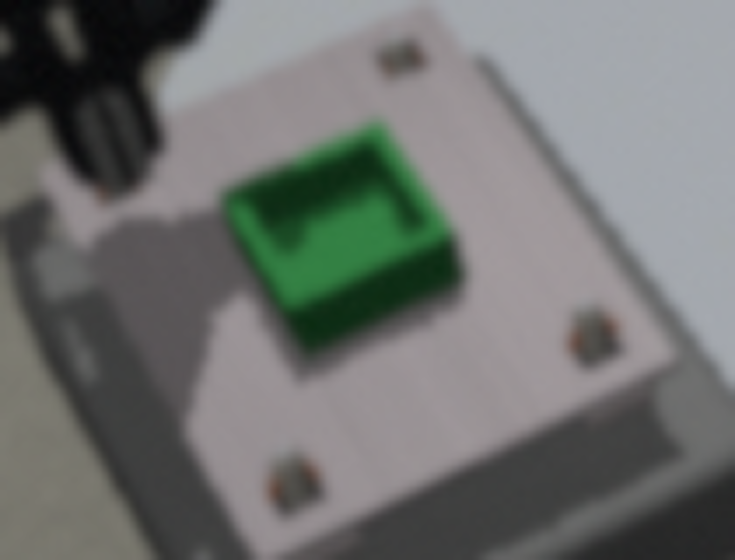

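Both +x posts stand tall with orange barbs clear above the plate at (595,335) and (295,485). Corner 2 at (400,55) is still low. Now I press corner 3.

Emit:
step_arm --pt "0 0 0.6 0 0 0 1" --pt "0 0 0.6 0 0 0 1" --pt "0 0 0.6 0 0 0 1" --pt "0 0 0.1 0 0 0 1"

```text
time: 21.9
ee_pos: [0.4887, -0.2109, 0.0996]
orientation: [-0.0, 0.998, 0.063, -0.001]
wrist_force: [-1.4, -0.6, 0.3]
width: -0.001
```

Emit:
step_arm --pt "0 0 0.1 0 0 0 1" --pt "0 0 0.1 0 0 0 1" --pt "0 0 0.1 0 0 0 1"

```text
time: 22.28
ee_pos: [0.4889, -0.2114, 0.0976]
orientation: [0.0, 0.998, 0.063, 0.0]
wrist_force: [-0.4, -0.6, 2.3]
width: 0.003
```

Emit:
step_arm --pt "0 0 0.1 0 0 0 1" --pt "0 0 0.1 0 0 0 1"

```text
time: 22.52
ee_pos: [0.4889, -0.2115, 0.096]
orientation: [0.0, 0.998, 0.063, 0.0]
wrist_force: [-2.2, 0.7, 9.1]
width: -0.002
```

Emit:
step_arm --pt "0 0 0.05 0 0 0 1"

```text
time: 22.65
ee_pos: [0.4889, -0.2116, 0.0957]
orientation: [0.0, 0.998, 0.063, 0.0]
wrist_force: [-2.1, 1.0, 9.4]
width: 0.001
```

Emit:
step_arm --pt "0 0 0.05 0 0 0 1"

```text
time: 22.78
ee_pos: [0.4889, -0.2116, 0.0953]
orientation: [0.0, 0.998, 0.063, 0.0]
wrist_force: [-3.5, 0.7, 11.9]
width: -0.003
```

Emit:
step_arm --pt "0 0 0.05 0 0 0 1"

```text
time: 22.9
ee_pos: [0.4889, -0.2117, 0.095]
orientation: [0.0, 0.998, 0.063, 0.0]
wrist_force: [-4.3, 1.0, 12.7]
width: -0.0
```

Emit:
step_arm --pt "0 0 0.05 0 0 0 1"

```text
time: 23.02
ee_pos: [0.489, -0.2117, 0.0947]
orientation: [0.0, 0.998, 0.063, 0.0]
wrist_force: [-4.1, 0.2, 13.3]
width: -0.003
```

Emit:
step_arm --pt "0 0 0.05 0 0 0 1"

```text
time: 23.15
ee_pos: [0.489, -0.2117, 0.0942]
orientation: [0.0, 0.998, 0.063, 0.0]
wrist_force: [-4.3, 0.8, 14.3]
width: -0.003
```

Emit:
step_arm --pt "0 0 0.05 0 0 0 1"

```text
time: 23.28
ee_pos: [0.489, -0.2117, 0.0938]
orientation: [0.001, 0.998, 0.063, 0.0]
wrist_force: [-3.8, 0.8, 14.9]
width: -0.001
```

Emit:
step_arm --pt "0 0 0.05 0 0 0 1" --pt "0 0 0.05 0 0 0 1"

```text
time: 23.52
ee_pos: [0.489, -0.2118, 0.093]
orientation: [0.001, 0.998, 0.063, 0.0]
wrist_force: [-2.9, 0.7, 7.1]
width: -0.004
```

Emit:
step_arm --pt "0 0 0.05 0 0 0 1"

```text
time: 23.65
ee_pos: [0.4889, -0.2114, 0.0912]
orientation: [0.0, 0.998, 0.063, 0.0]
wrist_force: [0.5, -0.3, -0.7]
width: -0.001
```

Emit:
step_arm --pt "0 0 0.05 0 0 0 1"

```text
time: 23.78
ee_pos: [0.4886, -0.2113, 0.0902]
orientation: [-0.0, 0.998, 0.063, -0.0]
wrist_force: [0.6, -0.2, 0.9]
width: -0.0
```

Corner 3 clicked, at about 15 N. Last is corner 2.

Emit:
step_arm --pt "0 0 -1.5 0 0 0 1" --pt "0 -1 -1.5 0 0 0 1" --pt "0 -4 0 0 0 0 1" --pt "0 -4 0 0 0 0 1" --pt "0 0 0 0 0 0 1"

```text
time: 24.4
ee_pos: [0.4776, -0.1181, 0.1216]
orientation: [-0.0, 0.998, 0.066, 0.001]
wrist_force: [-0.6, -0.6, 0.6]
width: 0.0
```

Emit:
step_arm --pt "0 0 0.6 0 0 0 1" --pt "0 0 0.6 0 0 0 1" --pt "0 0 0.5 0 0 0 1" --pt "0 0 0 0 0 0 1"

```text
time: 24.9
ee_pos: [0.477, -0.1224, 0.1027]
orientation: [-0.0, 0.998, 0.062, -0.001]
wrist_force: [0.1, 0.7, 0.4]
width: 0.003
```

```bash
python3 go.py .4767 -.1223 .095 7.2; python3 - <<'E'
from station import r
from h import *
import pickle
S={n:r.snapshot(n) for n in("scene","top")}
cv2.imwrite("pics/p11.png",crop(S["scene"]["img"],105,225,105,80,7))
E
```

```text
t=24.90 pos=[ 0.477  -0.1224  0.1027] F=[0.06 0.68 0.38] w=0.003 shift_cm=[-0.03 -0.02  0.77] turn=[-0.02  0.07 -0.04]
```

View pics/p11.png

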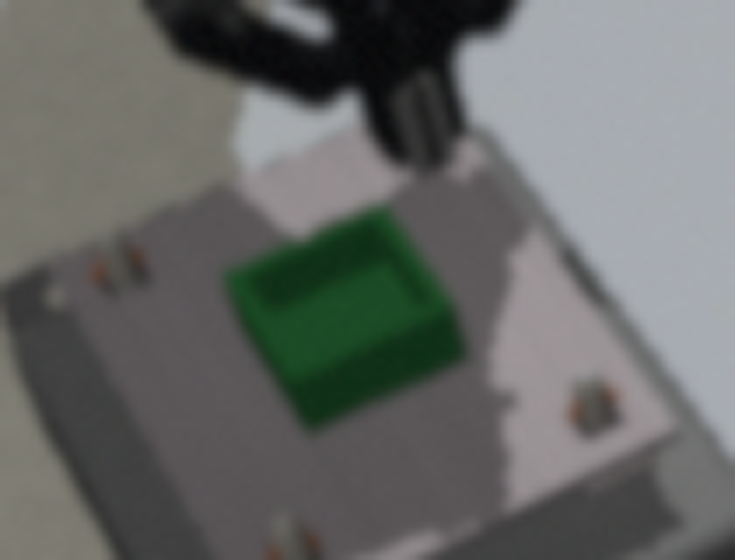

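Emit:
step_arm --pt "0 0 0.2 0 0 0 1" --pt "0 0 0.15 0 0 0 1" --pt "0 0 0.1 0 0 0 1" --pt "0 0 0.1 0 0 0 1"

```text
time: 25.5
ee_pos: [0.4774, -0.122, 0.0978]
orientation: [0.0, 0.998, 0.063, 0.0]
wrist_force: [-0.1, -0.8, -0.0]
width: 0.001
```

Emit:
step_arm --pt "0 0 0.1 0 0 0 1" --pt "0 0 0.1 0 0 0 1"

```text
time: 25.75
ee_pos: [0.4774, -0.122, 0.0958]
orientation: [0.0, 0.998, 0.063, 0.0]
wrist_force: [0.9, -0.2, -0.8]
width: -0.001
```

Emit:
step_arm --pt "0 0 0.08 0 0 0 1" --pt "0 0 0.07 0 0 0 1"

```text
time: 26.0
ee_pos: [0.4774, -0.122, 0.0944]
orientation: [0.0, 0.998, 0.063, 0.0]
wrist_force: [0.3, 0.2, 0.4]
width: -0.003
```

Emit:
step_arm --pt "0 0 0.08 0 0 0 1" --pt "0 0 0.07 0 0 0 1"

```text
time: 26.25
ee_pos: [0.4774, -0.122, 0.0929]
orientation: [0.0, 0.998, 0.063, 0.0]
wrist_force: [-0.3, -0.2, 0.0]
width: 0.0
```

Emit:
step_arm --pt "0 0 0.07 0 0 0 1" --pt "0 0 0.07 0 0 0 1"

```text
time: 26.5
ee_pos: [0.4774, -0.122, 0.0914]
orientation: [0.0, 0.998, 0.063, 0.0]
wrist_force: [0.9, 0.6, 0.6]
width: 0.001
```

Emit:
step_arm --pt "0 0 0.07 0 0 0 1" --pt "0 0 0.07 0 0 0 1"

```text
time: 26.75
ee_pos: [0.4774, -0.122, 0.09]
orientation: [0.0, 0.998, 0.063, 0.0]
wrist_force: [0.1, 0.5, -1.0]
width: 0.003
```

Emit:
step_arm --pt "0 0 0.07 0 0 0 1" --pt "0 0 0.07 0 0 0 1"

```text
time: 27.0
ee_pos: [0.4775, -0.122, 0.089]
orientation: [0.0, 0.998, 0.063, -0.0]
wrist_force: [-1.7, 1.4, 8.6]
width: -0.001
```

Emit:
step_arm --pt "0 0 0.06 0 0 0 1" --pt "0 0 0.06 0 0 0 1"

```text
time: 27.25
ee_pos: [0.4774, -0.122, 0.0883]
orientation: [0.0, 0.998, 0.063, -0.0]
wrist_force: [-3.8, 0.9, 14.1]
width: -0.005
```

Emit:
step_arm --pt "0 0 0.06 0 0 0 1" --pt "0 0 0.06 0 0 0 1"

```text
time: 27.5
ee_pos: [0.4775, -0.1219, 0.0877]
orientation: [0.0, 0.998, 0.063, -0.0]
wrist_force: [-6.1, 2.0, 20.5]
width: 0.002
```

The plate here is already low and firm: 20.5 N with no give. Corner 2 may have gone down together with corner 3. I'll back off and look.

Emit:
step_arm --pt "0 0 -0.5 0 0 0 1" --pt "0 0 -2 0 0 0 1" --pt "0 0 -4 0 0 0 1" --pt "0 -4 -5 0 0 0 1" --pt "0 -6 -5 0 0 0 1"

```text
time: 28.12
ee_pos: [0.4667, -0.0354, 0.2419]
orientation: [0.0, 0.998, 0.062, 0.001]
wrist_force: [1.6, 0.3, 0.9]
width: -0.001
```

Emit:
step_arm --pt "0 -6 -2 0 0 0 1" --pt "0 -6 0 0 0 0 1" --pt "0 -6 0 0 0 0 1" --pt "0 0 0 0 0 0 1"

```text
time: 28.62
ee_pos: [0.4428, 0.1473, 0.2602]
orientation: [-0.001, 0.998, 0.067, 0.0]
wrist_force: [-0.3, 0.2, -0.1]
width: 0.005
```

```bash
python3 - <<'E'
from station import r
from h import *
import pickle
S={n:r.snapshot(n) for n in("scene","top")};pickle.dump(S,open("s12.pkl","wb"))
cv2.imwrite("pics/p12s.png",crop(S["scene"]["img"],95,225,125,105,6))
cv2.imwrite("pics/p12t.png",crop(S["top"]["img"],400,210,90,100,6))
E
```

```text
(no output)
```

View pics/p12s.png

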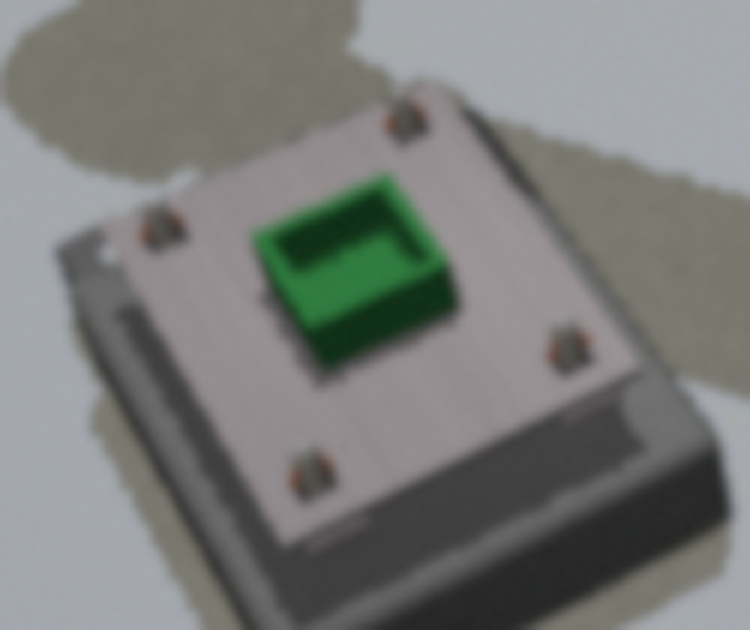

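View pics/p12t.png

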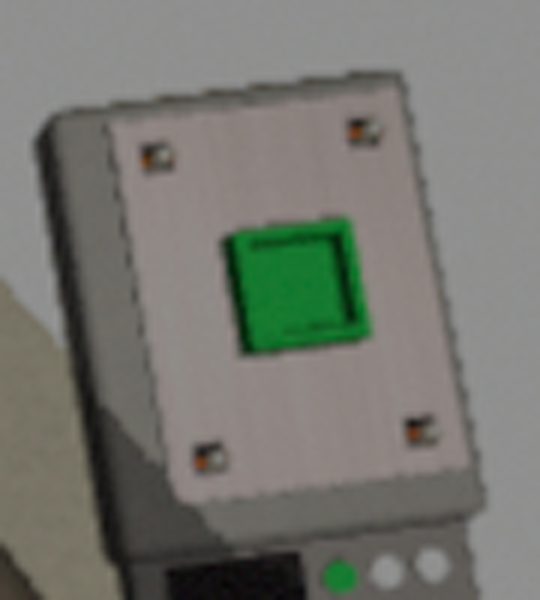

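```bash
python3 - <<'E'
from h import *
import pickle
S=pickle.load(open("s12.pkl","rb"));s,t=S["scene"],S["top"]
f=lambda U,o:((U[0]+.5)/6-.5+o[0],(U[1]+.5)/6-.5+o[1])
sc=[f(u,(95,225)) for u in[(568,348),(312,475),(407,120),(163,228)]];tp=[f(u,(400,210)) for u in[(157,157),(365,131),(210,457),(422,430)]]
im=[cv2.resize(cv2.getRectSubPix(s["img"],(18,18),c),(198,198),interpolation=cv2.INTER_CUBIC) for c in sc]
im2=[cv2.resize(cv2.getRectSubPix(t["img"],(18,18),c),(198,198),interpolation=cv2.INTER_CUBIC) for c in tp]
o=np.clip(np.vstack([np.hstack(im),np.hstack(im2)])*1.3,0,255).astype(np.uint8)
cv2.imwrite("pics/z12.png",o[:,:,::-1])
# plate corners
def quad(S_,roi,lo,hi):
    u,v,w,h=roi;im=S_["img"][v:v+h,u:u+w];k=cv2.cvtColor(im,cv2.COLOR_RGB2LAB)
    return k
for a,b in zip(tp,sc): p,e=tri(t,a,s,b);print(p.round(4),round(e,4))
E
```

```text
[ 0.5855 -0.1081  0.0906] 0.0023
[ 0.5967 -0.1976  0.0899] 0.002
[ 0.4569 -0.1243  0.0905] 0.002
[ 0.468  -0.2138  0.0903] 0.0022
```

View pics/z12.png

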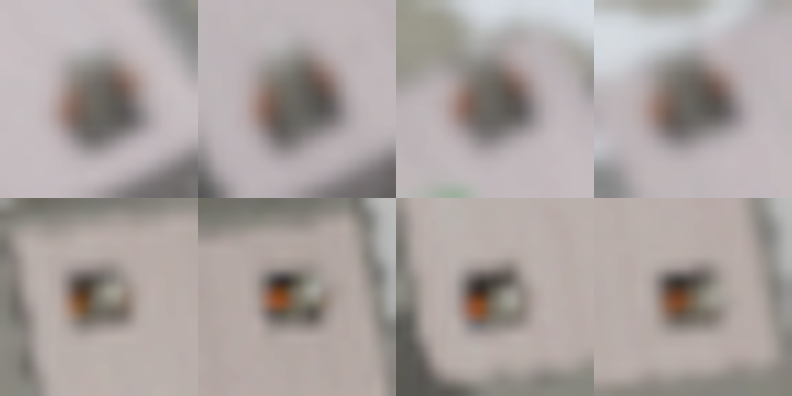

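All four posts look the same, with barbs clear above the plate, and their triangulated heights agree within 0.7 mm. I'll open the gripper, take a last look at the whole scene and hand in.

Emit:
step_arm --pt "0 0 0 0 0 0 0" --pt "0 0 0 0 0 0 0" --pt "0 0 0 0 0 0 0" --pt "0 0 0 0 0 0 0"

```text
time: 29.22
ee_pos: [0.4441, 0.1419, 0.2599]
orientation: [0.0, 0.998, 0.062, -0.0]
wrist_force: [-0.1, -0.1, 0.5]
width: 0.848
```

```bash
python3 - <<'E'
from station import r
import cv2
cv2.imwrite("pics/end.png",r.snapshot("scene")["img"][:,:,::-1]);o=r.get_obs();print(o["time"],o["ee_pos"],o["wrist_force"])
E
```

```text
29.275 [0.44407912 0.14199704 0.25987138] [-0.41371152  0.04018643  0.42074025]
```

View pics/end.png

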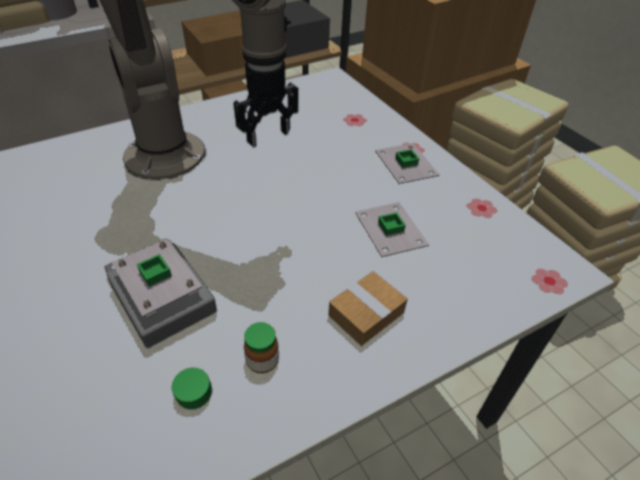

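The platter is home at (155,268). The jar (261,345), lids (192,388), carton (368,307) and the other two platters are where they were, and the arm is clear.

```bash
python3 -c "
from station import r
print(r.close_job())"
```

```text
the job is handed in; nothing more can be done
None
```

I took the platter nearest the base by its nest, set it over the four standoffs and let go. With shut fingers I then pressed corners 0, 1 and 3 in turn, sinking the carrier slowly at about 5 N first. The job was handed in at about 29 s.

**Clicks:**

| Corner | What I saw |
|---|---|
| 0 | Clicked at about 12 N. |
| 1 | Went down between two readings. The last reading before it was 6.6 N, so I did not see its peak. |
| 3 | Clicked at about 15 N. |
| 2 | No click of its own. It was already down when I reached it and held firm at 20.5 N, so it probably went down with corner 3. |

The highest push was 20.5 N, below the load cell's 33 N limit.

**Last checks:**
- All four posts show their barbs clear above the plate, and their heights agree within 0.7 mm, so the platter looks flush and level.
- I did not press corners 0 and 3 again to confirm them.
- The jar, lids and carton look unmoved in the last picture. The gripper is open and touching nothing.

**Disagreements:** while lining up, the two cameras differed by about 2 mm on where the plate was. On first contact the posts also pushed the plate sideways with about 5.6 N, so I shifted it roughly 1–2 mm before letting go.

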